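# Shape sorter lids: set one on, hold the other over its bolt holes

## Robot

A 6-joint arm with a two-finger parallel gripper is mounted at the origin on the work surface. World frame = base frame: x ahead of the robot, y to its left, z up, the work surface at z = 0. Lengths are in mm, angles in rad, forces in N, time in s.
With the tool pointing down it reaches from about 275 to 750 mm from the base axis. Payload 10.2 kg.
Tool frame: the origin (TCP) lies on the centre line of the jaws, within the pads' length; the fingertips stand 8 mm ahead of it and the grasp point (between the pads) lies 11 mm behind it; x points along the fingers, y is the direction in which the jaws open and shut, and the axes are right-handed (so a half turn about x gives the same grasp; the last joint's range is limited). The gripper opens to 85 mm and grips with 20 to 120 N. Pads are 22 mm wide; open, the fingers measure 114 mm over their backs; the gripper's body (76 mm by 85 mm) begins 54 mm behind the grasp point. The pads swing forward as they close: fully open they stand 13 mm farther back than shut.
Start: joints at [1.009, 0.313, 1.498, -0, 1.331, -0.223], TCP at [174.5, 495.158, 239.294] pointing down, gripper open.
Joint ranges: [-2.94, 2.94], [-0.97, 2.17], [0.19, 2.56], [-1.23, 4.37], [0.02, 3.11], [-2.88, 2.88]. Speed limits (rad/s): [2.39, 2.39, 3.01, 3.14, 3.14, 3.14].

## Interface

Orientations are given as a unit quaternion [w, x, y, z].
In Python, from rig import ctrl, vision, workorder gives the robot as it stands. The module is installed in compiled form; this text tells all that it offers.
- The arm moves only by the shell command python3 -m jog 'ROWS' [OPENING] [FORCE]. ROWS is JSON, a list that holds one entry, the list of rows, each a list of 6 numbers: the shift along the tool's x, y, z in m, then the turn, a rotation vector about the tool's x, y, z in rad. A call has 1 to 12 rows; each row shifts and turns the commanded pose from where the row before left it, along the tool's axes as they then stand; what a row does not reach is not made up. A row lasts 1/8 s, in which the tool goes at most 62.5 mm and 10.7 degrees, less where a joint would pass 70% of its speed; a pose out of reach is approached as far as the arm can. A call is refused whole if a number of a shift passes 0.0625 or a number of a turn 0.188, either way. A call with a gripper value outside its range is refused whole. OPENING is the closure in counts, from 0 (fully open) to 255 (shut), set as the call begins (- or left out, the last holds). The fingers move at their own pace and stop on an object; FORCE is the grip in N (left out, the last holds). Time passes only in rows, so rows that do not move let the fingers close. It gives the time, the measured TCP pose, the force and the opening at its end, in the units of the state.
- ctrl.sense(): the state, without advancing time (a new reading comes with each control period).
- vision.capture(name): name is "scene" or "top"; returns a dict with "image" (400x640x3 uint8, red, green, blue), "mtx" (3x3 intrinsics, pixels), "R" (3x3) and "t" (3): a world point X has camera coordinates R X + t. Camera axes: x right, y down, z forward; pixel columns grow to the right and rows downward; lengths in mm; the calibration is good to about 2 mm. A picture is of the moment at which its call begins. There is no depth.
- workorder.finish_job(): hands the job in, once; it reports no verdict.
The state is a dict: "time_s": time; "joints": joint angles; "dq": joint speeds; "tau": joint torques, N m; "eef_pos": TCP position; "ee_rot": TCP orientation; "force": force on the tool from outside, world axes, zero at the start; "wrist_torque": the same for the moment, N m; "grip_width": opening from 0.0 (shut) to 1.0 (fully open).
Only numpy, scipy, OpenCV 4.12 (cv2) and the standard library are available. Lean on these libraries where they do the work, as an engineer would, in place of code of your own. Each camera call takes 0.05 s, during which the arm holds its last target.

## Task

Close up the two maple shape sorters, each with its own lid: first set the small square lid on the small square box so that its lip drops in and it sits fully down, and let go of it. Then pick up the long lid and hold it level and still about 15 mm above the long box without touching the box, turned so that its three round bolt holes line up with the three threaded holes below, and finish while still holding it there so that the bolts can be put in. Leave the other things on the table where they are.

Things in the scene. Friction and masses are not known exactly. Their poses are not given: they have to be found in the camera images.
- long_box: Long maple box, fixed, open on top, 110 mm (its x) by 150 mm (its y), 80 mm high, walls 6 mm. Origin at the centre of its underside on the table; z up. Inside, flush with the rim at 80 mm, three 24 mm square posts each have a brass-rimmed 12 mm threaded hole in the top: two in the corners at the +y end, one mid -y end.
- thread0 (a point): Centre of the mouth of threaded hole 0 in the long box, at (38, 58, 80) mm in the box's frame.
- thread1 (a point): Centre of the mouth of threaded hole 1 in the long box, at (-38, 58, 80) mm in the box's frame.
- thread2 (a point): Centre of the mouth of threaded hole 2 in the long box, at (0, -58, 80) mm in the box's frame.
- long_lid: Long maple lid, loose, flat on the table, right way up: plate 110 mm (its x) by 150 mm (its y), 10 mm thick, no lip, about 0.14 kg. Origin at the centre of its underside; z up. Three round 20 mm bolt holes near the edges (two at the +y end, one mid -y end) match the long box's threaded holes one way round only: lid x, y along box x, y. Four 24 mm cut-outs nearer the middle are for toy blocks.
- long_grip (a point): Middle of the top of the long lid's grip bar, 44 mm above the lid's origin: a solid maple bar standing on the plate's centre, 60 mm long along the lid's x, 14 mm thick along its y, 34 mm high above the plate. Pinch it across its thickness.
- lidhole0 (a point): Centre of bolt hole 0 of the long lid, at the underside of the plate, (38, 58, 0) mm in the lid's frame; belongs over threaded hole 0.
- lidhole1 (a point): Centre of bolt hole 1 of the long lid, at the underside of the plate, (-38, 58, 0) mm in the lid's frame; belongs over threaded hole 1.
- lidhole2 (a point): Centre of bolt hole 2 of the long lid, at the underside of the plate, (0, -58, 0) mm in the lid's frame; belongs over threaded hole 2.
- small_box: Small square maple sorter box, fixed to the table, open on top, 100 by 100 mm, 70 mm high, walls 8 mm (opening 84 by 84 mm). Origin at the centre of its underside on the table; z up; rim at 70 mm. No threaded holes.
- small_lid: Small square maple lid, about 0.11 kg, loose, right way up, lying on its lip. Origin at the centre of the lip's underside; z up. Lip: square frame 76 by 76 mm outside, 0 to 8 mm up; plate: 100 by 100 mm, 8 to 18 mm up. Fits any of four ways round. Seated, plate on the rim, its origin is 62 mm above the small box's origin. Two 24 mm cut-outs beside the bar.
- small_grip (a point): Middle of the top of the small lid's grip bar, 52 mm above the lid's origin: a solid maple bar standing on the plate's centre, 60 mm long along the lid's x, 14 mm thick along its y, 34 mm high above the plate. Pinch it across its thickness.
- light_cube: Bystander: frosted white acrylic light cube, 80 mm, with a round press button on top; loose. Origin at the centre of its underside.
- cone: Bystander: mustard silicone stacking cone, 72 mm wide at the foot, 88 mm high; loose. Origin at the centre of its underside.
- whistle_ring: Bystander: stainless ring 42 mm across with a 13 mm thick whistle tube sticking out 35 mm along its x; loose, flat. Origin at the ring's centre, on the table.
- stone_a: Bystander: smooth white ceramic worry stone, round, 42 mm across, 16 mm high; loose. Origin at the centre of its underside.
- stone_b: Bystander: the other worry stone, the same.
- round_block: Bystander: round maple toy block, 22 mm across, 35 mm high, standing; loose. Origin at the centre of its underside.
- square_block: Bystander: square maple toy block, 21 by 21 mm, 35 mm high, standing; loose. Origin at the centre of its underside.
Things that resemble listed ones, but are neither listed nor needed, are in the scene too. Leave any green or purple look-alike of the small_lid alone.

How it is judged:
By the outcome, as a careful person would: the job done as asked, in the order asked, and still so for the second after the job is handed in, while the arm keeps its last pose, push and grip.
It also fails if it takes over 64 s, if anything falls off the work surface, if the arm or the gripper's body presses on something with over 40 N, if the wrist force passes 120 N, or if a joint passes its speed limit or range.

## Working session

There is one attempt and no reset: what is moved stays moved. The work goes in short steps, Python scripts to look and compute and a shell command to move; the robot and the scene stay as the last step left them, time stands still between calls to the robot, and variables do not carry over. Pictures are saved under pics/ and viewed, and the job is handed in when it is done.

```bash
mkdir -p pics; python3 - <<'E'
from rig import ctrl,vision
import cv2,pickle
for n in("scene","top"):
    c=vision.capture(n); pickle.dump(c,open(n+"0.pkl","wb")); cv2.imwrite(f"pics/{n}0.png",cv2.cvtColor(c["image"],cv2.COLOR_RGB2BGR))
    print(n,c["mtx"].tolist(),c["R"].round(4).tolist(),c["t"].round(1).tolist())
print(ctrl.sense())
E
```

```text
scene [[363.17222305947325, 0.0, 315.13061758840297], [0.0, 363.17222305947325, 198.31201202557588], [0.0, 0.0, 1.0]] [[-0.2054, 0.9784, -0.022], [0.5593, 0.0988, -0.8231], [-0.8031, -0.1814, -0.5675]] [99.7, -202.5, 1397.7]
top [[503.89710754490113, 0.0, 318.7639842413888], [0.0, 503.89710754490113, 196.00202244292512], [0.0, 0.0, 1.0]] [[0.0005, -0.9999, 0.0112], [-0.9907, -0.002, -0.1364], [0.1364, -0.011, -0.9906]] [-26.0, 486.9, 1452.1]
{'time_s': 0.1, 'joints': array([ 1.00855501e+00,  3.13402932e-01,  1.49836637e+00, -3.03199867e-06,
        1.33097124e+00, -2.23392452e-01]), 'dq': array([ 0.00020032, -0.0030507 , -0.00307837,  0.00135623,  0.000875  ,
       -0.00011181]), 'tau': array([ 3.39685466e-03, -4.12897611e+01, -2.60142034e+01, -7.17464036e-05,
        2.97160841e-03, -1.93186003e-05]), 'eef_pos': array([174.40142638, 494.95736534, 238.78576212]), 'ee_rot': array([ 0.69682795,  0.11885324,  0.69713673, -0.1196039 ]), 'force': array([-0.74096079,  1.02643011, -0.25414936]), 'wrist_torque': array([ 0.01755465, -0.03828042, -0.0223561 ]), 'grip_width': 1.000454560473489}
```

View pics/scene0.png

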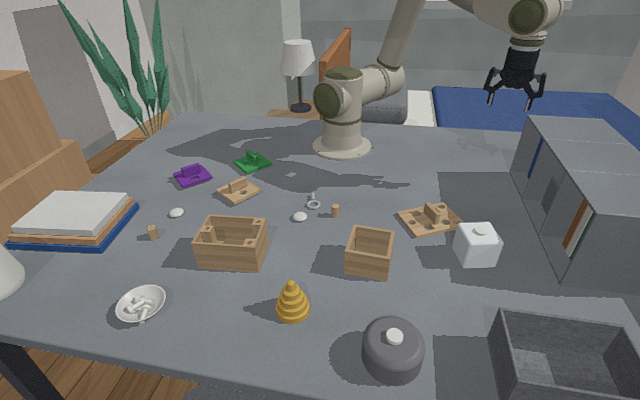

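View pics/top0.png

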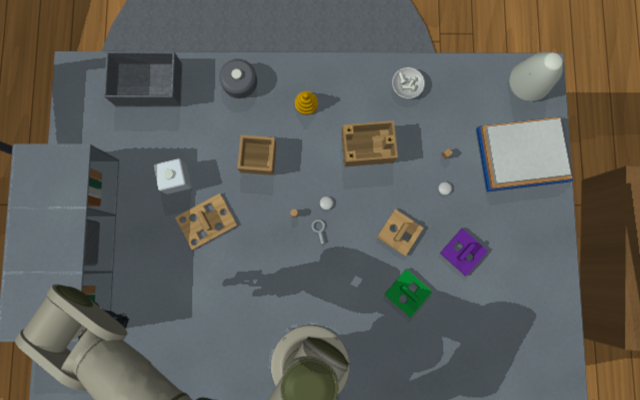

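The top view shows these candidates:
- **Small lid:** maple lid at (401,232). The purple (465,252) and green (408,293) ones are look-alikes.
- **Long lid:** (207,222).
- **Long box:** three-post box at (370,143).
- **Small box:** square box at (257,154).

Next I'll check close crops of each.

```bash
python3 - <<'E'
import cv2,numpy as np
im=cv2.imread("pics/top0.png")
def cr(u,v):return cv2.resize(im[v-36:v+36,u-48:u+48],None,fx=4.15,fy=4.15,interpolation=cv2.INTER_CUBIC)[:299,:398]
g=np.vstack([np.hstack([cr(401,232),cr(207,222)]),np.hstack([cr(257,154),cr(370,143)])])
cv2.imwrite("pics/crops0.png",g)
im=cv2.imread("pics/scene0.png")
g=np.vstack([np.hstack([cr(239,190),cr(429,216)]),np.hstack([cr(370,250),cr(231,240)])])
cv2.imwrite("pics/crops1.png",g)
E
```

```text
(no output)
```

View pics/crops0.png

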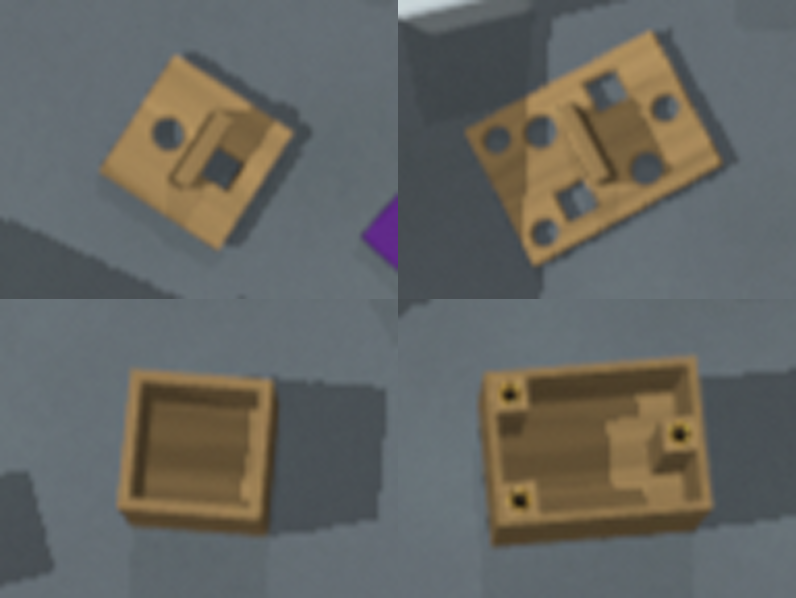

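View pics/crops1.png

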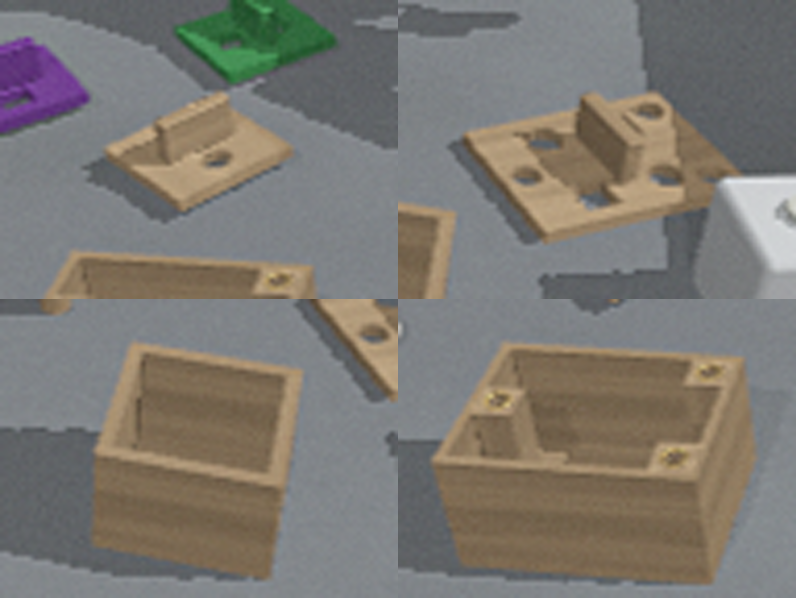

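The crops confirm the choice. The small lid is the maple one with a bar and two cut-outs. The long lid has two end holes at its left end, and the long box also has two posts at its left end, so both +y ends face left in the top view. Now I'll measure from both views.

```bash
cat > h.py <<'E'
import numpy as np,pickle
def ray(c,uv,z):
    R,t=np.array(c["R"]),np.array(c["t"]).ravel(); C=-R.T@t
    d=R.T@np.linalg.solve(c["mtx"],[uv[0],uv[1],1.]); return C+d*(z-C[2])/d[2]
def crop2px(p,cu,cv,f=4.15): return ((p[0]+.5)/f-.5+cu-48,(p[1]+.5)/f-.5+cv-36)
def proj(c,X):
    q=c["mtx"]@(np.array(c["R"])@np.array(X,float)+np.array(c["t"]).ravel()); return q[:2]/q[2]
def fit(model,pts):
    m=np.array(model,float)[:,:2];p=np.array(pts)[:,:2];a,b=m-m.mean(0),p-p.mean(0)
    th=np.arctan2((a[:,0]*b[:,1]-a[:,1]*b[:,0]).sum(),(a*b).sum())
    r=np.array([[np.cos(th),-np.sin(th)],[np.sin(th),np.cos(th)]]); o=p.mean(0)-r@m.mean(0)
    return o,th,np.linalg.norm(p-(m@r.T+o),axis=1)
E
python3 - <<'E'
from h import *
T=pickle.load(open("top0.pkl","rb"));S=pickle.load(open("scene0.pkl","rb"))
def sq(w,h):return [(-w,h),(-w,h),]
def go(n,c,pts,cu,cv,z,model):
    P=[ray(c,crop2px(p,cu,cv),z) for p in pts]; o,th,r=fit(model,P)
    print(n,o.round(1),round(th,4),"res",r.round(1), "sides",[round(float(np.linalg.norm(P[i]-P[(i+1)%len(P)])),1) for i in range(len(P))])
go("slid T",T,[(178,55),(293,131),(220,249),(100,172)],401,232,18,[(50,50),(50,-50),(-50,-50),(-50,50)])
go("sbar T",T,[(222,110),(234,114),(185,188),(173,180)],401,232,52,[(30,7),(30,-7),(-30,-7),(-30,7)])
L=[(55,75),(55,-75),(-55,-75),(-55,75)]
H=[(38,58),(-38,58),(0,-58)]
go("llid T",T,[(68,131),(254,32),(324,160),(136,265)],207,222,10,L)
go("lholes T",T,[(99,140),(145,233),(266,107)],207,222,8,H)
go("sbox T",T,[(133,72),(275,81),(268,224),(119,211)],257,154,70,[(50,50),(50,-50),(-50,-50),(-50,50)])
go("lbox T",T,[(85,75),(298,58),(315,209),(94,225)],370,143,80,L)
go("lthr T",T,[(112,95),(121,201),(282,136)],370,143,80,H)
# scene view
go("slid S",S,[(183,207),(107,149),(222,92),(292,149)],239,190,18,[(50,50),(50,-50),(-50,-50),(-50,50)])
go("sbox S",S,[(297-0,371-299),(277,487-299),(96,452-299),(133,344-299)],370,250,70,[(-50,50),(50,50),(50,-50),(-50,-50)])
go("lbox S",S,[(744-398,360-299),(697-398,478-299),(434-398,461-299),(510-398,346-299)],231,240,80,[(-55,75),(55,75),(55,-75),(-55,-75)])
go("lthr S",S,[(675-398,457-299),(711-398,371-299),(498-398,400-299)],231,240,80,H)
E
```

```text
slid T [ 381.9 -266.6] -0.5844 res [1.4 1.  0.3 0.9] sides [97.7, 99.6, 100.2, 101.5]
sbar T [ 382.1 -264.8] -0.608 res [3.  3.2 2.3 2. ] sides [8.8, 62.5, 9.9, 60.2]
llid T [414.9 309.6] 0.5089 res [0.9 1.9 2.  1. ] sides [149.2, 106.2, 151.2, 108.5]
lholes T [414.9 311.1] 0.5076 res [1.  0.9 0.5] sides [75.1, 123.0, 121.1]
sbox T [607.8 155.9] -0.0648 res [0.6 0.8 3.  1.7] sides [100.0, 102.3, 104.2, 99.7]
lbox T [ 642.9 -171.6] 0.0776 res [1.5 0.7 2.1 2.8] sides [150.6, 108.8, 154.6, 107.5]
lthr T [ 642.6 -172.4] 0.0759 res [0.1 0.2 0.2] sides [76.1, 122.4, 122.4]
slid S [ 384.2 -261.7] -0.6019 res [6.2 1.2 9.7 3.5] sides [104.9, 108.5, 107.2, 99.4]
sbox S [611.6 157.1] -0.0846 res [2.8 1.7 2.7 2.6] sides [97.6, 97.0, 96.3, 95.6]
lbox S [ 644.9 -170.9] 0.077 res [2.4 3.7 1.6 4.2] sides [104.6, 148.7, 105.6, 145.7]
lthr S [ 643.2 -172.4] 0.0821 res [0.3 0.6 0.4] sides [76.8, 123.0, 122.5]
```

Both views agree on the long box to within about 1 mm (threads at z=80, spacing 76/122 mm as specified). The small box differs by 4 mm between views, so I'll refine it with larger crops.

```bash
python3 - <<'E'
import cv2,numpy as np
a=cv2.imread("pics/top0.png");b=cv2.imread("pics/scene0.png")
f=8.
def cr(im,u,v):return cv2.resize(im[v-36:v+36,u-24:u+24],None,fx=f,fy=f,interpolation=cv2.INTER_CUBIC)
cv2.imwrite("pics/crops2.png",np.hstack([cr(a,257,154),cr(b,370,250)]))
E
```

```text
(no output)
```

View pics/crops2.png

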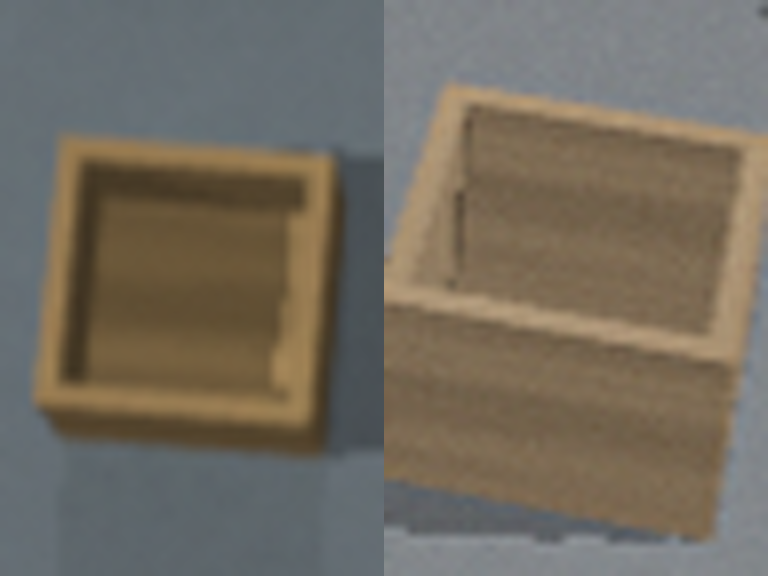

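```bash
python3 - <<'E'
from h import *
T=pickle.load(open("top0.pkl","rb"));S=pickle.load(open("scene0.pkl","rb"))
def px(p,cu,cv):return ((p[0]+.5)/8-.5+cu-24,(p[1]+.5)/8-.5+cv-36)
def go(n,c,pts,cu,cv,z,model):
    P=[ray(c,px(p,cu,cv),z) for p in pts]; o,th,r=fit(model,P); print(n,o.round(1),round(th,4),r.round(1))
q=lambda a:[(a,a),(a,-a),(-a,-a),(-a,a)]
go("out",T,[(61,136),(335,156),(313,427),(38,403)],257,154,70,q(50))
go("in",T,[(82,161),(308,178),(290,402),(61,382)],257,154,70,q(42))
go("S",S,[(63,85),(351,362),(84,103),(361,150),(328,332)],370,250,70,[(-50,-50),(50,50),(-42,-42),(-42,42),(42,42)])
E
```

```text
out [609.  157.7] -0.0714 [0.5 0.2 0.8 0.8]
in [608.9 158.2] -0.0739 [0.8 1.1 0.2 1.3]
S [610.7 158.4] -0.0715 [1.4 1.  0.6 1.5 2.5]
```

Measured poses:

| Thing | Position (mm) | Yaw (rad) |
|---|---|---|
| Small box | (609, 158) | -0.072 |
| Small lid | (382, -266) | -0.59 |
| Long box | (643, -172.4) | 0.077 |
| Long lid | (415, 310) | 0.508 |

All are within reach and their sizes match. Next is a helper that works out the shifts.

```bash
cat > go.py <<'E'
import sys,numpy as np
from scipy.spatial.transform import Rotation as Ro
from rig import ctrl
# args: x y z yaw(dir of bar; tool y is perpendicular)
s=ctrl.sense(); q=s["ee_rot"]; R=Ro.from_quat(np.r_[q[1:],q[0]]).as_matrix()
print("t",round(s["time_s"],2),"pos",s["eef_pos"].round(1),"F",s["force"].round(1),"w",round(s["grip_width"],3),"j",s["joints"].round(2))
x,y,z,yaw=map(float,sys.argv[1:5])
ya=np.arctan2(R[1,1],R[0,1]); print("xaxis",R[:,0].round(3),"bar yaw now",round((ya-np.pi/2+np.pi/2)%np.pi-np.pi/2,4))
d=(yaw+np.pi/2-ya+np.pi/2)%np.pi-np.pi/2   # world yaw change
yt=ya+d
G=np.column_stack([[0,0,-1],[np.cos(yt),np.sin(yt),0],np.cross([0,0,-1],[np.cos(yt),np.sin(yt),0])])
print("turn (tool rotvec)",Ro.from_matrix(R.T@G).as_rotvec().round(4)," j6 after ~",(s["joints"][5]-d).round(2),"or",(s["joints"][5]-d+np.pi).round(2))
D=np.array([x,y,z])-s["eef_pos"]; print("shift now-axes mm",(R.T@D).round(1),"after-turn axes",(G.T@D).round(1))
E
python3 go.py 382 -266 120 -0.59
```

```text
t 0.1 pos [174.4 495.  238.8] F [-0.7  1.  -0.3] w 1.0 j [ 1.01  0.31  1.5  -0.    1.33 -0.22]
xaxis [-0.001 -0.001 -1.   ] bar yaw now -0.3388
turn (tool rotvec) [ 2.512e-01 -1.000e-04  1.100e-03]  j6 after ~ 0.03 or 3.17
shift now-axes mm [ 119.4 -648.5  448.8] after-turn axes [ 118.8 -516.8  595.9]
```

```bash
python3 -m jog '[[[0,0,0,0.126,0,0],[0,0,0,0.125,0,0],[0,-0.037,0.0425,0,0,0],[0,-0.037,0.0425,0,0,0],[0,-0.037,0.0425,0,0,0],[0,-0.037,0.0425,0,0,0],[0,-0.037,0.0425,0,0,0],[0,-0.037,0.0425,0,0,0],[0,-0.037,0.0425,0,0,0],[0,-0.037,0.0425,0,0,0],[0,-0.037,0.0425,0,0,0],[0,-0.037,0.0425,0,0,0]]]' 0 60; python3 go.py 382 -266 120 -0.59
```

```text
time_s: 1.6
eef_pos: [321.9, -50.7, 239.4]
ee_rot: [0.677, 0.206, 0.676, -0.206]
force: [0.8, 1.0, 0.3]
grip_width: 1.003
t 1.6 pos [321.9 -50.7 239.4] F [0.8 1.  0.3] w 1.003 j [-0.52 -0.15  2.01  0.    1.29 -1.5 ]
xaxis [ 0.001 -0.    -1.   ] bar yaw now -0.5906
turn (tool rotvec) [-0.0006  0.0006 -0.0002]  j6 after ~ -1.5 or 1.64
shift now-axes mm [ 119.4 -145.4  169.8] after-turn axes [ 119.4 -145.5  169.8]
```

```bash
python3 -m jog '[[[0,-0.0364,0.0425,0,0,0],[0,-0.0364,0.0425,0,0,0],[0,-0.0364,0.0425,0,0,0],[0,-0.0364,0.0425,0,0,0],[0.055,0,0,0,0,0],[0.055,0,0,0,0,0],[0,0,0,0,0,0]]]'; python3 go.py 382 -266 32 -0.59
python3 - <<'E'
from rig import vision
import cv2,numpy as np,pickle
T=vision.capture("top")["image"][:,:,::-1];S=vision.capture("scene")["image"][:,:,::-1]
f=6
cv2.imwrite("pics/a1.png",np.hstack([cv2.resize(T[186:278,336:402+64],None,fx=f/2,fy=f/2,interpolation=2),cv2.resize(S[144:236,180:310],None,fx=3,fy=3,interpolation=2)]))
E
```

```text
time_s: 2.48
eef_pos: [380.8, -262.8, 126.8]
ee_rot: [0.674, 0.207, 0.679, -0.204]
force: [1.1, 0.0, 1.5]
grip_width: 1.0
t 2.48 pos [ 380.8 -262.8  126.8] F [1.1 0.  1.5] w 1.0 j [-0.86  0.31  1.82 -0.    1.02 -1.84]
xaxis [-0.005  0.006 -1.   ] bar yaw now -0.59
turn (tool rotvec) [-0.     -0.0074 -0.002 ]  j6 after ~ -1.84 or 1.3
shift now-axes mm [94.8 -2.2  3.4] after-turn axes [94.8 -2.   2.7]
```

View pics/a1.png

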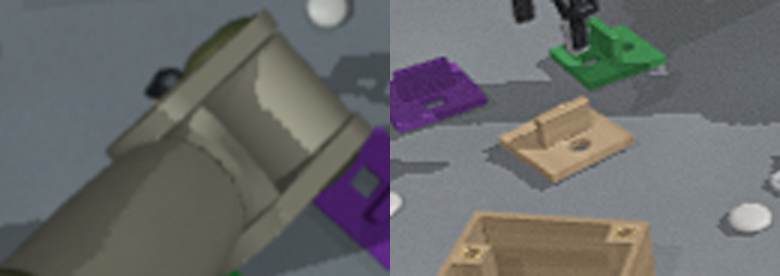

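```bash
python3 - <<'E'
from h import *
S=pickle.load(open("scene0.pkl","rb"));T=pickle.load(open("top0.pkl","rb"))
for X in [(381,-263,119),(382,-266,52)]: 
    p=proj(S,X); print(p.round(1),"crop",((p-[180,144])*3+[390,0]).round(0), "top",proj(T,X).round(1))
E
```

```text
[234.3 159.9] crop [553.  48.] top [405.3 230. ]
[236.5 179.3] crop [560. 106.] top [402.1 231.3]
```

The projection agrees: the jaws straddle scene crop (553,48), and the predicted bar top (560,106) falls on the bar in the picture. Going down.

```bash
python3 -m jog '[[[0,0,0,0,0,0],[0,0,0,0,0,0]]]'; python3 go.py 382 -266 33 -0.59
```

```text
time_s: 2.82
eef_pos: [382.7, -264.7, 130.8]
ee_rot: [0.677, 0.205, 0.676, -0.206]
force: [-0.4, -0.1, -0.3]
grip_width: 1.001
t 2.83 pos [ 382.7 -264.7  130.8] F [-0.4 -0.1 -0.3] w 1.001 j [-0.86  0.31  1.82 -0.    1.02 -1.84]
xaxis [ 0.002 -0.002 -1.   ] bar yaw now -0.5896
turn (tool rotvec) [0.0004 0.0027 0.0007]  j6 after ~ -1.84 or 1.3
shift now-axes mm [97.8 -1.4 -0.1] after-turn axes [97.8 -1.5  0.2]
```

```bash
python3 -m jog '[[[0.025,-0.0007,0,0,0,0],[0.025,-0.0007,0,0,0,0],[0.02,0,0,0,0,0],[0.014,0,0,0,0,0],[0.014,0,0,0,0,0],[0,0,0,0,0,0],[0,0,0,0,0,0]]]'; python3 go.py 382 -266 33 -0.59
```

```text
time_s: 3.7
eef_pos: [381.7, -265.7, 31.8]
ee_rot: [0.677, 0.205, 0.676, -0.206]
force: [0.5, -0.3, 0.2]
grip_width: 0.997
t 3.7 pos [ 381.7 -265.7   31.8] F [ 0.5 -0.3  0.2] w 0.997 j [-0.86  0.48  1.89  0.    0.77 -1.84]
xaxis [ 0.001 -0.001 -1.   ] bar yaw now -0.5898
turn (tool rotvec) [0.0002 0.0009 0.0002]  j6 after ~ -1.84 or 1.3
shift now-axes mm [-1.2 -0.1  0.4] after-turn axes [-1.2 -0.1  0.4]
```

```bash
python3 -m jog '[[[0,0,0,0,0,0],[0,0,0,0,0,0],[0,0,0,0,0,0],[0,0,0,0,0,0],[0,0,0,0,0,0],[0,0,0,0,0,0]]]' 255 60; python3 -m jog '[[[0,0,0,0,0,0],[-0.02,0,0,0,0,0],[-0.03,0,0,0,0,0],[-0.03,0,0,0,0,0],[0,0,0,0,0,0]]]';  python3 go.py 609.2 158 100 -0.072
python3 - <<'E'
from rig import vision
import cv2,numpy as np,pickle
S=vision.capture("scene")["image"][:,:,::-1]
cv2.imwrite("pics/a2.png",cv2.resize(S[124:236,180:310],None,fx=5,fy=5,interpolation=2))
E
```

```text
time_s: 4.45
eef_pos: [381.6, -265.5, 31.5]
ee_rot: [0.677, 0.205, 0.676, -0.206]
force: [-0.1, 0.9, 4.7]
grip_width: 0.151
time_s: 5.08
eef_pos: [381.9, -266.0, 112.4]
ee_rot: [0.678, 0.205, 0.676, -0.206]
force: [0.1, -0.2, -2.4]
grip_width: 0.15
t 5.08 pos [ 381.9 -266.   112.4] F [ 0.1 -0.2 -2.4] w 0.15 j [-0.86  0.33  1.84 -0.    0.97 -1.84]
xaxis [ 0.002 -0.002 -1.   ] bar yaw now -0.5898
turn (tool rotvec) [-0.5178  0.0028  0.0017]  j6 after ~ -2.36 or 0.78
shift now-axes mm [ 11.8 478.8 -47. ] after-turn axes [ 12.4 439.3 196.2]
```

View pics/a2.png

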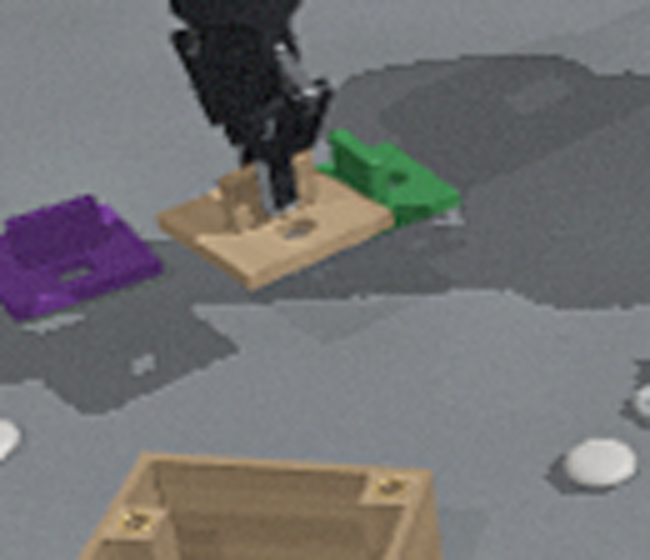

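The lid is held level, with the jaws at scene crop (280,190) on the bar and the opening at 0.15, about the bar's thickness. Carrying it to the small box.

```bash
python3 -m jog '[[[-0.023,0,0,-0.173,0,0],[-0.023,0,0,-0.173,0,0],[-0.023,0,0,-0.172,0,0],[0,0.049,0.022,0,0,0],[0,0.049,0.022,0,0,0],[0,0.049,0.022,0,0,0],[0,0.049,0.022,0,0,0],[0,0.049,0.022,0,0,0],[0,0.049,0.022,0,0,0],[0,0.049,0.022,0,0,0],[0,0.048,0.022,0,0,0],[0,0.048,0.021,0,0,0]]]'; python3 -m jog '[[[0,0,0,0,0,0],[0.03,0,0,0,0,0],[0.03,0,0,0,0,0],[0,0,0,0,0,0],[0,0,0,0,0,0]]]';  python3 go.py 609.2 158 94 -0.072
python3 - <<'E'
from rig import vision
import cv2,numpy as np,pickle
for n in("scene","top"):
    c=vision.capture(n); pickle.dump(c,open(n+"1.pkl","wb")); I=c["image"][:,:,::-1]
    u,v=(370,235) if n=="scene" else (257,150)
    k=cv2.resize(I[v-50:v+50,u-35:u+35],None,fx=5.5,fy=5.5,interpolation=2)
    g=k if n=="scene" else np.hstack([g,k])
cv2.imwrite("pics/a3.png",g)
E
```

```text
time_s: 6.62
eef_pos: [609.6, 159.9, 177.8]
ee_rot: [0.706, 0.025, 0.708, -0.026]
force: [1.3, -1.0, -1.4]
grip_width: 0.151
time_s: 7.25
eef_pos: [609.7, 157.9, 121.0]
ee_rot: [0.707, 0.026, 0.706, -0.026]
force: [0.7, 0.4, -0.8]
grip_width: 0.154
t 7.25 pos [609.7 157.9 121. ] F [ 0.7  0.4 -0.8] w 0.154 j [ 0.07  0.65  1.3  -0.    1.19 -1.43]
xaxis [ 0.001 -0.    -1.   ] bar yaw now -0.0723
turn (tool rotvec) [-0.0003  0.0008 -0.    ]  j6 after ~ -1.43 or 1.71
shift now-axes mm [27.   0.1 -0.6] after-turn axes [27.   0.1 -0.5]
```

View pics/a3.png

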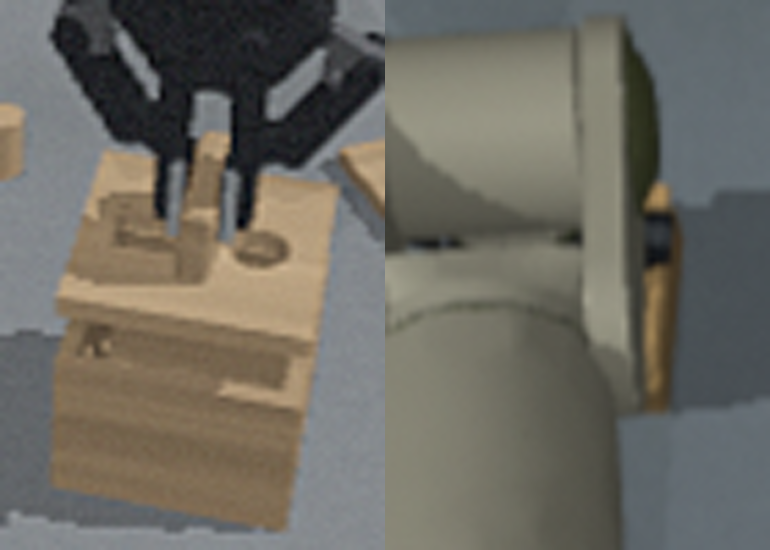

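```bash
python3 - <<'E'
from h import *
S=pickle.load(open("scene1.pkl","rb"))
px=lambda p:((p[0]+.5)/5.5-.5+335,(p[1]+.5)/5.5-.5+185)
for z in(105,107,109):
    P=[ray(S,px(p),z) for p in [(57,298),(312,340),(338,183),(104,152)]]
    o,th,r=fit([(50,-50),(50,50),(-50,50),(-50,-50)],P);print(z,o.round(1),round(th,4),r.round(1))
E
```

```text
105 [609. 158.] -0.0619 [0.4 0.7 1.4 0.6]
107 [611.5 158.1] -0.0619 [0.2 0.7 1.1 0.8]
109 [614.  158.1] -0.0619 [0.2 0.8 0.9 1.1]
```

In the scene view the lid centre (611.5,158.1) matches the box (610.7,158.4) to about 1 mm. Lowering slowly.

```bash
python3 -m jog '[[[0.008,0,0,0,0,0],[0.006,0,0,0,0,0],[0.005,0,0,0,0,0],[0.003,0,0,0,0,0],[0,0,0,0,0,0]]]'; python3 -m jog '[[[0.002,0,0,0,0,0],[0.001,0,0,0,0,0],[0,0,0,0,0,0]]]'; python3 -m jog '[[[0.001,0,0,0,0,0],[0.001,0,0,0,0,0],[0,0,0,0,0,0]]]'
```

```text
time_s: 7.98
eef_pos: [609.4, 158.3, 98.1]
ee_rot: [0.707, 0.025, 0.707, -0.025]
force: [-0.2, 0.1, -1.0]
grip_width: 0.151
time_s: 8.35
eef_pos: [609.4, 158.3, 95.2]
ee_rot: [0.707, 0.025, 0.707, -0.025]
force: [0.2, 0.6, -1.0]
grip_width: 0.15
time_s: 8.72
eef_pos: [609.4, 158.3, 93.5]
ee_rot: [0.707, 0.025, 0.707, -0.025]
force: [-2.0, -0.2, 1.5]
grip_width: 0.151
```

```bash
python3 -m jog '[[[0.001,0,0,0,0,0],[0,0,0,0,0,0]]]'; python3 -m jog '[[[0,0,0,0,0,0],[0,0,0,0,0,0],[0,0,0,0,0,0],[0,0,0,0,0,0],[0,0,0,0,0,0],[0,0,0,0,0,0]]]' 0; python3 -m jog '[[[-0.02,0,0,0,0,0],[-0.04,0,0,0,0,0],[-0.04,0,0,0,0,0],[-0.03,0,0,0,0,0],[0,0,0,0,0,0]]]'; python3 go.py 414.9 310.5 150 0.508
python3 - <<'E'
from rig import vision
import cv2,numpy as np,pickle
for n in("scene","top"):
    c=vision.capture(n); pickle.dump(c,open(n+"2.pkl","wb")); I=c["image"][:,:,::-1]
    u,v=(370,235) if n=="scene" else (257,150)
    k=cv2.resize(I[v-50:v+50,u-35:u+35],None,fx=5.5,fy=5.5,interpolation=2)
    g=k if n=="scene" else np.hstack([g,k])
cv2.imwrite("pics/a4.png",g)
E
```

```text
time_s: 8.98
eef_pos: [609.4, 158.3, 93.5]
ee_rot: [0.707, 0.025, 0.706, -0.025]
force: [-5.7, -0.8, 9.0]
grip_width: 0.152
time_s: 9.72
eef_pos: [609.4, 158.3, 92.3]
ee_rot: [0.707, 0.025, 0.707, -0.025]
force: [-0.0, -0.3, 0.5]
grip_width: 1.003
time_s: 10.35
eef_pos: [610.2, 158.4, 224.7]
ee_rot: [0.708, 0.026, 0.705, -0.025]
force: [-0.3, 0.9, -0.7]
grip_width: 1.001
t 10.35 pos [610.2 158.4 224.7] F [-0.3  0.9 -0.7] w 1.001 j [ 0.07  0.56  1.17  0.    1.41 -1.43]
xaxis [ 0.005  0.    -1.   ] bar yaw now -0.0717
turn (tool rotvec) [-0.5797  0.0047  0.0007]  j6 after ~ -2.01 or 1.13
shift now-axes mm [  73.8  137.7 -206. ] after-turn axes [ 74.7 227.9 -96.6]
```

View pics/a4.png

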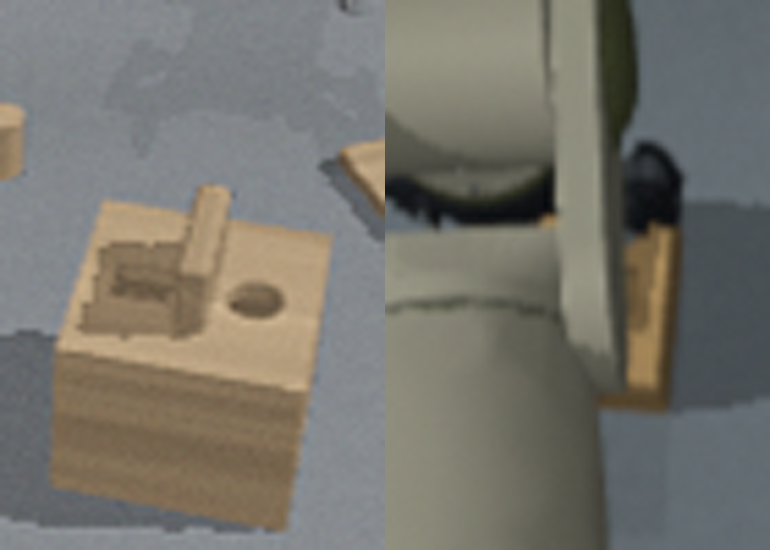

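The small lid sits flush on the small box in both views, with no gap at scene crop (57,350)–(305,390), and the jaws are clear. Now the long lid.

```bash
python3 -m jog '[[[0,0,0,-0.145,0,0],[0,0,0,-0.145,0,0],[0,0,0,-0.145,0,0],[0,0,0,-0.145,0,0],[0,0.0456,-0.0193,0,0,0],[0,0.0456,-0.0193,0,0,0],[0,0.0456,-0.0193,0,0,0],[0,0.0456,-0.0193,0,0,0],[0,0.0456,-0.0193,0,0,0],[0.03,0,0,0,0,0],[0.04,0,0,0,0,0],[0,0,0,0,0,0]]]'; python3 -m jog '[[[0,0,0,0,0,0],[0,0,0,0,0,0]]]'; python3 go.py 414.9 310.5 24 0.508
python3 - <<'E'
from rig import vision
import cv2,numpy as np,pickle
c=vision.capture("scene"); pickle.dump(c,open("scene3.pkl","wb")); I=c["image"][:,:,::-1]
cv2.imwrite("pics/a5.png",cv2.resize(I[150:260,370:520],None,fx=5,fy=5,interpolation=2))
E
```

```text
time_s: 11.95
eef_pos: [412.4, 309.8, 149.3]
ee_rot: [0.682, -0.178, 0.687, 0.177]
force: [0.4, -0.1, 0.8]
grip_width: 1.0
time_s: 12.2
eef_pos: [414.8, 310.7, 153.6]
ee_rot: [0.685, -0.178, 0.684, 0.178]
force: [-0.8, -0.4, 0.5]
grip_width: 1.001
t 12.2 pos [414.8 310.7 153.6] F [-0.8 -0.4  0.5] w 1.001 j [ 0.42  0.38  1.64 -0.    1.12 -1.66]
xaxis [ 0.002  0.001 -1.   ] bar yaw now 0.508
turn (tool rotvec) [0.     0.0022 0.0002]  j6 after ~ -1.66 or 1.48
shift now-axes mm [129.6  -0.2  -0.3] after-turn axes [129.6  -0.2  -0. ]
```

View pics/a5.png

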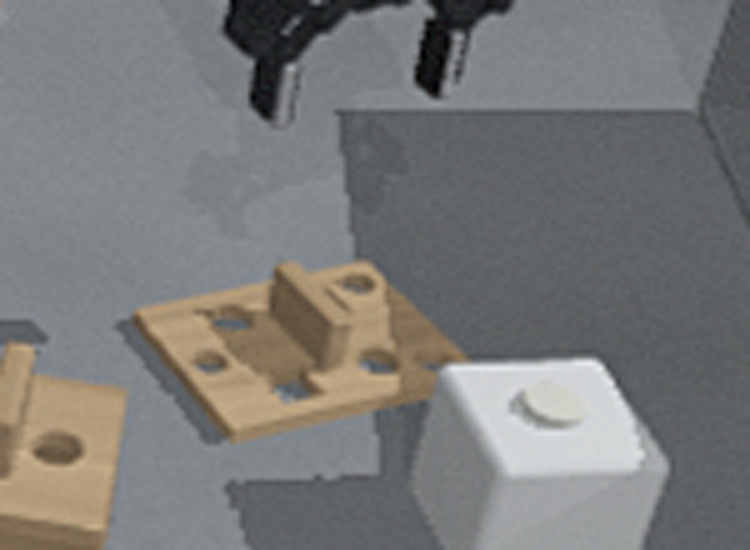

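```bash
python3 - <<'E'
from h import *
S=pickle.load(open("scene3.pkl","rb"))
px=lambda p:((p[0]+.5)/5-.5+370,(p[1]+.5)/5-.5+150)
for q in [(285,266),(340,332),(312.5,299)]: print(ray(S,px(q),44).round(1))
print((proj(S,(414.9,310.5,44))-[370,150])*5)
E
python3 -m jog '[[[0.03,0,0,0,0,0],[0.03,0,0,0,0,0],[0.025,0,0,0,0,0],[0.02,0,0,0,0,0],[0.012,0,0,0,0,0],[0.012,0,0,0,0,0],[0,0,0,0,0,0],[0,0,0,0,0,0]]]'; python3 go.py 414.9 310.5 24 0.508
```

```text
[396.6 296.2  44. ]
[452.8 321.8  44. ]
[425.4 309.3  44. ]
[311.69609574 285.90314955]
time_s: 13.25
eef_pos: [414.5, 310.7, 23.8]
ee_rot: [0.685, -0.178, 0.684, 0.178]
force: [-0.9, 0.3, -0.1]
grip_width: 1.001
t 13.25 pos [414.5 310.7  23.8] F [-0.9  0.3 -0.1] w 1.001 j [ 0.42  0.58  1.74  0.    0.82 -1.66]
xaxis [ 0.001  0.    -1.   ] bar yaw now 0.5082
turn (tool rotvec) [0.0002 0.0009 0.0001]  j6 after ~ -1.66 or 1.48
shift now-axes mm [-0.2 -0.4  0.3] after-turn axes [-0.2 -0.4  0.3]
```

```bash
python3 - <<'E'
from h import *
S=pickle.load(open("scene3.pkl","rb"))
c,s=np.cos(.508),np.sin(.508)
W=lambda x,y,z:(414.9+c*x-s*y,310.5+s*x+c*y,z)
for n,X in dict(c1=(-55,-75,10),c2=(55,-75,10),c3=(-55,75,10),h2=(0,-58,10),h1=(-38,58,10),b1=(-30,0,44),b2=(30,0,44)).items():
    print(n,((proj(S,W(*X))-[370,150]+.5)*5-.5).round(0))
E
```

```text
c1 [134. 308.]
c2 [234. 428.]
c3 [365. 258.]
h2 [210. 359.]
h1 [356. 280.]
b1 [284. 258.]
b2 [345. 319.]
```

The predicted lid features fall within about 1 px of the observed ones: holes (210,361) against (210,359), and (358,283) against (356,280). My bar-top reading was just coarse. Gripping.

```bash
python3 -m jog '[[[0,0,0,0,0,0],[0,0,0,0,0,0],[0,0,0,0,0,0],[0,0,0,0,0,0],[0,0,0,0,0,0],[0,0,0,0,0,0]]]' 255 90; python3 -m jog '[[[0,0,0,0,0,0],[-0.02,0,0,0,0,0],[-0.04,0,0,0,0,0],[-0.05,0,0,0,0,0],[-0.05,0,0,0,0,0],[-0.03,0,0,0,0,0],[0,0,0,0,0,0]]]';  python3 go.py 642.8 -172.4 180 0.077
```

```text
time_s: 14.0
eef_pos: [414.3, 310.6, 23.6]
ee_rot: [0.685, -0.178, 0.684, 0.178]
force: [-1.5, -0.5, 6.7]
grip_width: 0.146
time_s: 14.88
eef_pos: [414.7, 310.8, 214.5]
ee_rot: [0.686, -0.178, 0.683, 0.178]
force: [0.7, -0.5, -2.4]
grip_width: 0.148
t 14.88 pos [414.7 310.8 214.5] F [ 0.7 -0.5 -2.4] w 0.148 j [ 0.42  0.32  1.56  0.    1.26 -1.66]
xaxis [ 0.003  0.001 -1.   ] bar yaw now 0.5082
turn (tool rotvec) [ 4.312e-01  3.400e-03 -4.000e-04]  j6 after ~ -1.23 or 1.91
shift now-axes mm [  34.6 -533.1  -36. ] after-turn axes [  34.5 -499.3  190.3]
```

```bash
python3 - <<'E'
from rig import vision
import cv2,numpy as np,pickle
c=vision.capture("scene"); pickle.dump(c,open("scene4.pkl","wb")); I=c["image"][:,:,::-1]
cv2.imwrite("pics/a6.png",cv2.resize(I[80:260,330:530],None,fx=3.3,fy=3.3,interpolation=2))
E
```

```text
(no output)
```

View pics/a6.png

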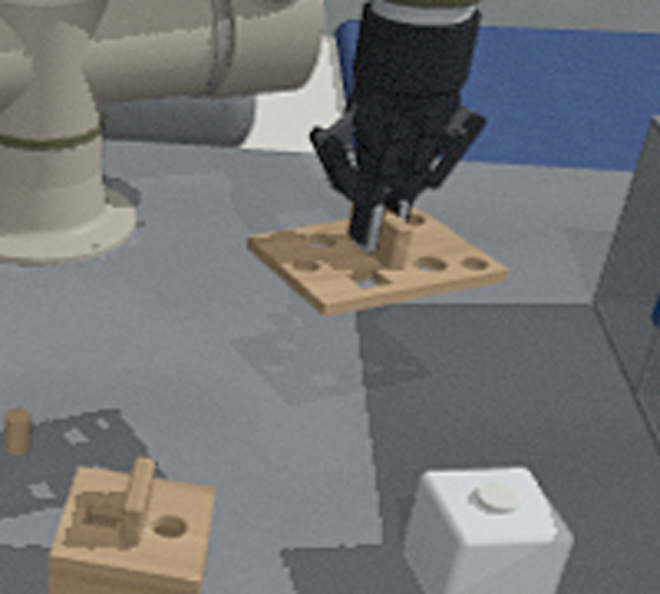

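The lid is held level with its two-hole end on the right (+y), as required. Turning it and carrying it to the long box.

```bash
python3 -m jog '[[[0,0,0,0.144,0,0],[0,0,0,0.144,0,0],[0,0,0,0.143,0,0],[0,-0.0454,0.0173,0,0,0],[0,-0.0454,0.0173,0,0,0],[0,-0.0454,0.0173,0,0,0],[0,-0.0454,0.0173,0,0,0],[0,-0.0454,0.0173,0,0,0],[0,-0.0454,0.0173,0,0,0],[0,-0.0454,0.0173,0,0,0],[0,-0.0454,0.0173,0,0,0],[0,-0.0454,0.0173,0,0,0]]]';  python3 -m jog '[[[0,-0.0454,0.0173,0,0,0],[0,-0.0454,0.0173,0,0,0],[0.02,0,0,0,0,0],[0.02,0,0,0,0,0],[0,0,0,0,0,0],[0,0,0,0,0,0]]]'; python3 go.py 642.8 -172.4 119 0.077
```

```text
time_s: 16.42
eef_pos: [600.8, -86.2, 210.6]
ee_rot: [0.705, -0.027, 0.708, 0.028]
force: [0.8, 0.1, -2.8]
grip_width: 0.148
time_s: 17.18
eef_pos: [642.4, -172.6, 173.1]
ee_rot: [0.706, -0.027, 0.707, 0.027]
force: [-0.3, -0.5, -1.4]
grip_width: 0.146
t 17.18 pos [ 642.4 -172.6  173.1] F [-0.3 -0.5 -1.4] w 0.146 j [-0.44  0.68  1.11 -0.    1.36 -2.09]
xaxis [-0.  0. -1.] bar yaw now 0.0773
turn (tool rotvec) [ 0.0003 -0.0004 -0.0002]  j6 after ~ -2.09 or 1.06
shift now-axes mm [54.1  0.2  0.4] after-turn axes [54.1  0.2  0.4]
```

```bash
python3 -m jog '[[[0.015,0,0,0,0,0],[0.015,0,0,0,0,0],[0.012,0,0,0,0,0],[0.008,0,0,0,0,0],[0.004,0,0,0,0,0],[0,0,0,0,0,0],[0,0,0,0,0,0]]]'; python3 go.py 642.8 -172.4 119 0.077
python3 - <<'E'
from rig import vision
import cv2,numpy as np,pickle
for n in("scene","top"):
    c=vision.capture(n); pickle.dump(c,open(n+"5.pkl","wb")); I=c["image"][:,:,::-1]
    u,v=(231,225) if n=="scene" else (370,140)
    k=cv2.resize(I[v-50:v+50,u-50:u+50],None,fx=5.5 if n=="scene" else 2.5,fy=5.5,interpolation=2)
    g=k if n=="scene" else np.hstack([g,k])
cv2.imwrite("pics/a7.png",g)
E
```

```text
time_s: 18.05
eef_pos: [642.6, -172.8, 119.8]
ee_rot: [0.707, -0.027, 0.706, 0.027]
force: [-0.0, -0.5, -0.9]
grip_width: 0.148
t 18.05 pos [ 642.6 -172.8  119.8] F [-0.  -0.5 -0.9] w 0.148 j [-0.44  0.72  1.17 -0.    1.25 -2.09]
xaxis [ 0.001 -0.    -1.   ] bar yaw now 0.0772
turn (tool rotvec) [0.0002 0.0008 0.0005]  j6 after ~ -2.09 or 1.06
shift now-axes mm [0.8 0.4 0.2] after-turn axes [0.8 0.4 0.2]
```

View pics/a7.png

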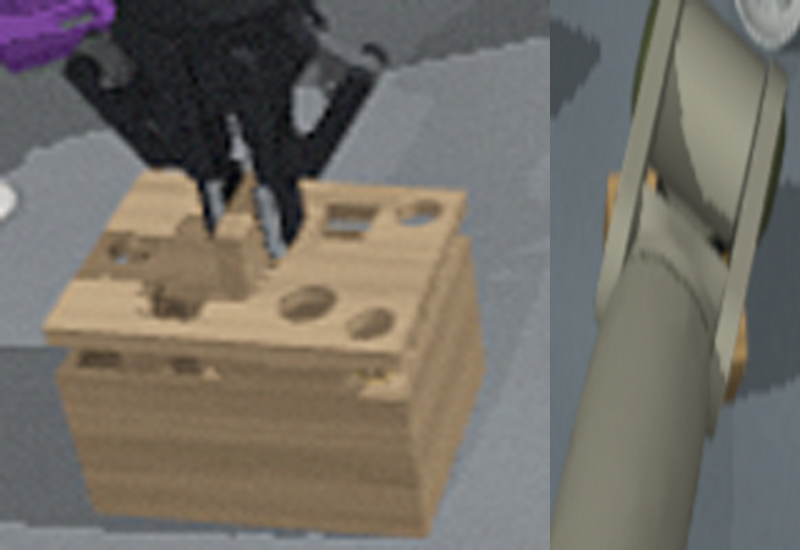

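```bash
python3 - <<'E'
from h import *
S=pickle.load(open("scene5.pkl","rb"))
px=lambda p:((p[0]+.5)/5.5-.5+181,(p[1]+.5)/5.5-.5+175)
for z in(104,106,108):
    P=[ray(S,px(p),z) for p in [(140,172),(466,195),(403,352),(47,328)]]
    o,th,r=fit([(-55,-75),(-55,75),(55,75),(55,-75)],P);print(z,o.round(1),round(th,4),r.round(1))
    P=[ray(S,px(p),z) for p in [(371,322),(420,211),(127,250)]]
    o,th,r=fit([(38,58),(-38,58),(0,-58)],P);print("  holes",o.round(1),round(th,4),r.round(1))
W=lambda x,y,z,a=.077:(642.8+np.cos(a)*x-np.sin(a)*y,-172.4+np.sin(a)*x+np.cos(a)*y,z)
for X in [(55,75,106),(55,-75,106),(55,75,96),(55,75,80),(55,-75,80),(38,58,106),(-38,58,106),(0,-58,106)]:print(X,((proj(S,W(*X))-[181,175]+.5)*5.5-.5).round(0))
import cv2
I=S["image"][:,:,::-1]
cv2.imwrite("pics/a8.png",cv2.resize(I[200:255,185:275],None,fx=8.8,fy=8.8,interpolation=2))
E
```

```text
104 [ 642.8 -172.5] 0.0789 [2.  2.4 1.4 1.1]
  holes [ 642.6 -173.6] 0.0896 [0.4 1.6 2. ]
106 [ 645.1 -171.2] 0.0789 [1.7 2.6 1.5 1.5]
  holes [ 645.  -172.3] 0.0896 [0.4 1.5 1.7]
108 [ 647.5 -169.8] 0.0789 [1.4 2.8 1.7 1.8]
  holes [ 647.3 -171.1] 0.0896 [0.5 1.3 1.4]
(55, 75, 106) [400. 350.]
(55, -75, 106) [ 43. 325.]
(55, 75, 96) [403. 369.]
(55, 75, 80) [407. 399.]
(55, -75, 80) [ 57. 373.]
(38, 58, 106) [370. 320.]
(-38, 58, 106) [419. 209.]
(0, -58, 106) [134. 245.]
```

View pics/a8.png

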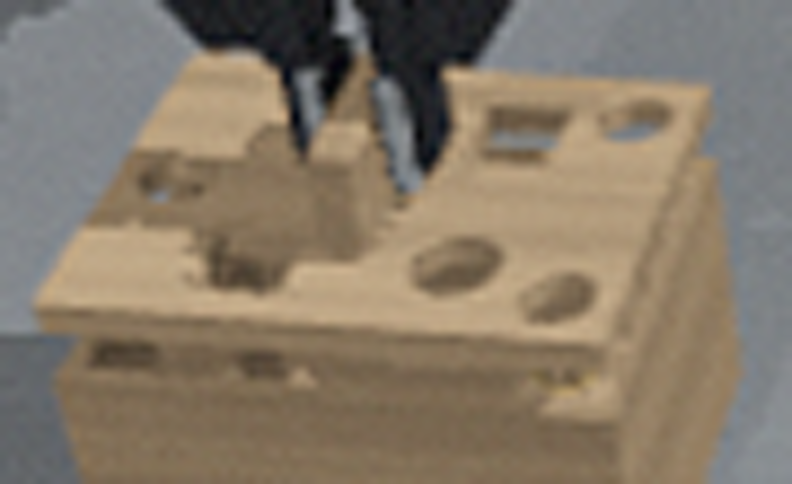

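```bash
python3 - <<'E'
from h import *
import cv2
T=pickle.load(open("top5.pkl","rb"));I=T["image"][:,:,::-1]
cv2.imwrite("pics/a9.png",cv2.resize(I[110:180,325:415],None,fx=8,fy=8,interpolation=2))
W=lambda x,y,z,a=.077:(642.8+np.cos(a)*x-np.sin(a)*y,-172.4+np.sin(a)*x+np.cos(a)*y,z)
for X in [(55,75,106),(55,-75,106),(-55,75,106),(-55,-75,106),(55,-75,80),(-55,-75,80)]:print(X,((proj(T,W(*X))-[325,110]+.5)*8-.5).round(0))
E
```

```text
(55, 75, 106) [146.  97.]
(55, -75, 106) [563.  67.]
(-55, 75, 106) [172. 398.]
(-55, -75, 106) [593. 367.]
(55, -75, 80) [551.  88.]
(-55, -75, 80) [581. 383.]
```

View pics/a9.png

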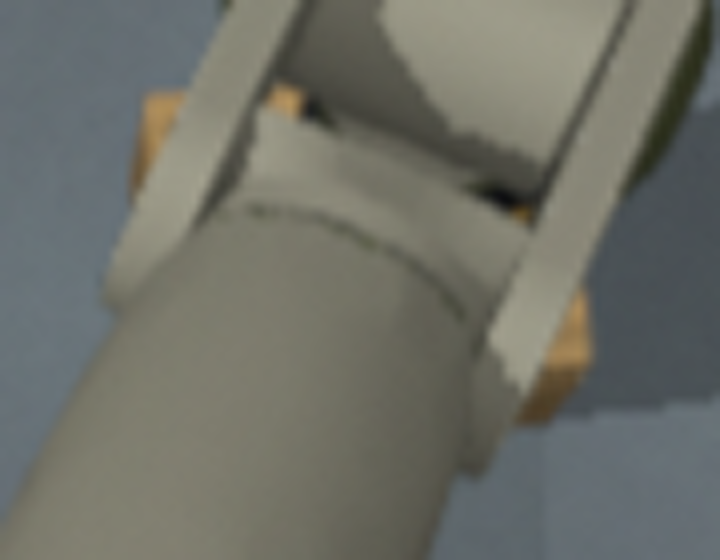

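Both views put the lid about 1.5 mm too far in +x: top corner (144,93) against the predicted (146,97), and scene centre 645 against 643.2. I'll trim that and bring the height to 15 mm.

```bash
python3 -m jog '[[[0.001,0.0003,-0.0015,0,0,0],[0,0,0,0,0,0],[0,0,0,0,0,0],[0,0,0,0,0,0]]]'; python3 go.py 641.3 -172.4 118.7 0.077
python3 - <<'E'
from h import *
from rig import vision
import cv2
for n in("scene","top"):
    c=vision.capture(n); pickle.dump(c,open(n+"6.pkl","wb")); I=c["image"][:,:,::-1]
    cv2.imwrite(f"pics/{n}6.png",I)
    if n=="scene": cv2.imwrite("pics/b1.png",cv2.resize(I[200:255,185:275],None,fx=8.8,fy=8.8,interpolation=2))
    else: cv2.imwrite("pics/b2.png",cv2.resize(I[110:180,325:415],None,fx=8,fy=8,interpolation=2))
E
```

```text
time_s: 18.65
eef_pos: [640.9, -172.5, 118.3]
ee_rot: [0.707, -0.027, 0.707, 0.027]
force: [-0.6, -0.7, -1.8]
grip_width: 0.148
t 18.65 pos [ 640.9 -172.5  118.3] F [-0.6 -0.7 -1.8] w 0.148 j [-0.44  0.72  1.18  0.    1.24 -2.09]
xaxis [ 0.  0. -1.] bar yaw now 0.0772
turn (tool rotvec) [0.0002 0.     0.    ]  j6 after ~ -2.09 or 1.05
shift now-axes mm [-0.4  0.1  0.4] after-turn axes [-0.4  0.1  0.4]
```

View pics/b1.png

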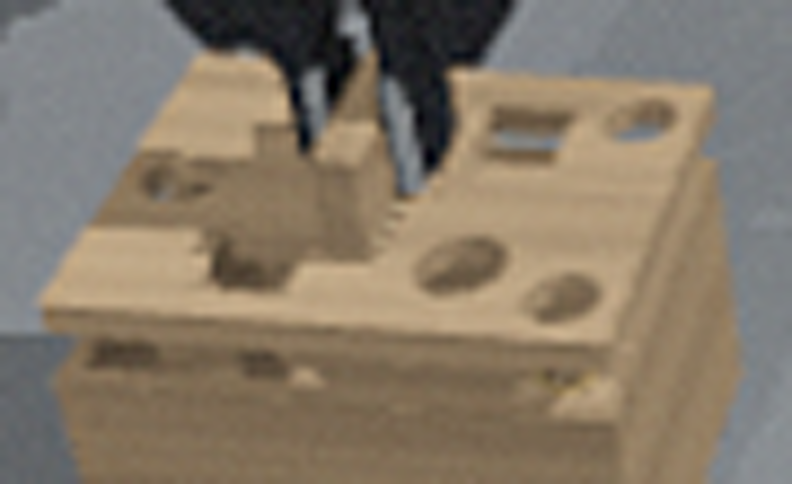

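View pics/b2.png

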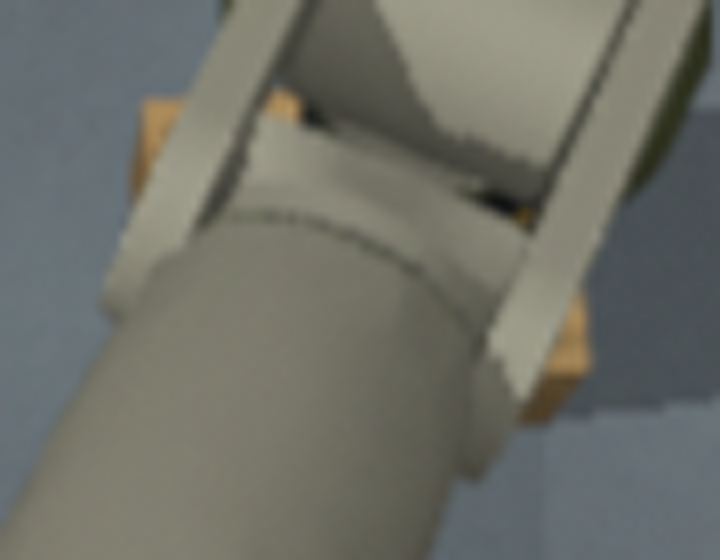

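View pics/scene6.png

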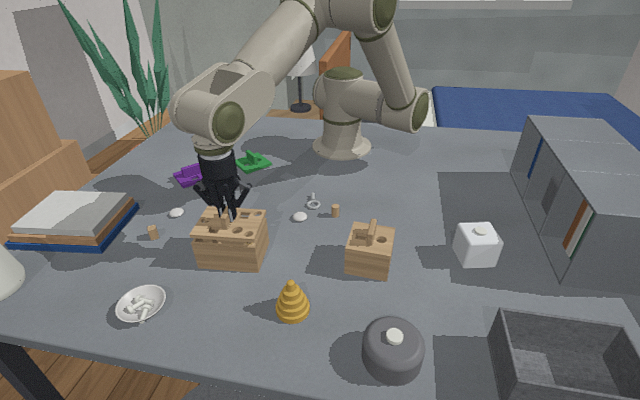

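```bash
python3 - <<'E'
from h import *
S=pickle.load(open("scene6.pkl","rb"))
px=lambda p:((p[0]+.5)/8.8-.5+185,(p[1]+.5)/8.8-.5+200)
z=104.8
o,th,r=fit([(55,-75),(-55,75),(55,75)],[ray(S,px(p),z) for p in [(43,303),(714,88),(610,342)]]);print(o.round(1),round(th,4),r.round(1))
o,th,r=fit([(38,58),(-38,58),(0,-58)],[ray(S,px(p),z) for p in [(561,298),(641,120),(173,183)]]);print(o.round(1),round(th,4),r.round(1))
E
python3 -m jog '[[[0,0,0,0,0,0],[0,0,0,0,0,0],[0,0,0,0,0,0],[0,0,0,0,0,0]]]'; python3 go.py 641.3 -172.4 118.7 0.077
```

```text
[ 642.4 -171.1] 0.0746 [0.6 1.3 1. ]
[ 644.4 -171.7] 0.0892 [0.4 1.6 1.5]
time_s: 19.25
eef_pos: [640.9, -172.5, 118.3]
ee_rot: [0.707, -0.027, 0.707, 0.027]
force: [1.4, -1.2, -1.3]
grip_width: 0.145
t 19.25 pos [ 640.9 -172.5  118.3] F [ 1.4 -1.2 -1.3] w 0.145 j [-0.44  0.72  1.18 -0.    1.24 -2.09]
xaxis [-0.  0. -1.] bar yaw now 0.0772
turn (tool rotvec) [ 0.0002 -0.     -0.    ]  j6 after ~ -2.09 or 1.05
shift now-axes mm [-0.4  0.1  0.4] after-turn axes [-0.4  0.1  0.4]
```

The lid matches the box to about 1 mm, with a gap of about 14.7 mm, level and still. Handing in.

```bash
python3 -c "
from rig import workorder
print(workorder.finish_job())"
```

```text
the job is handed in; nothing more can be done
None
```

Both lids are where you asked, and I handed the job in at about 19 s while still holding the long lid.

- **Small lid:** it sits on the small box and is released. Contact came at the expected seated height (TCP 93.5 mm), and the scene view shows no gap.
- **Long lid:** it is held level and still over the long box, with about a 14.7 mm gap worked out from the TCP height. The two-hole end is over the two posts, and the wrist force stayed at about 2 N.
- **Alignment:** scene-view fits put the lid centre at (642.4, -171.1) by its corners and (644.4, -171.7) by its holes. The box is at (643.2, -172.4), so they agree to about 1.5 mm. Yaw was 0.075 and 0.089 rad against the box's 0.077–0.082. Before the last trim both views showed the lid about 1.5 mm too far in +x, so I shifted it back.
- **Checks that disagreed:** one rough reading of the long lid's bar top was about 10 mm off. The lid's holes agreed to about 1 px, so I went by those.
- **Limits of the view:** the arm hid most of the lid from the top camera, so only its corners could be checked there.
- **Other things:** those visible in the last scene picture look unmoved, judged by eye only.

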